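# Lock the board carrier in its nest with the T-handle hex key

### The arm

A 6-joint arm with a two-finger parallel gripper is mounted at the origin on the work surface. World frame = base frame: x ahead of the robot, y to its left, z up, the work surface at z = 0. Lengths are in mm, angles in rad, forces in N, time in s.
With the tool pointing down it reaches from about 350 to 975 mm from the base axis. Payload 7.1 kg.
Tool frame: the origin (TCP) lies midway between the tips of the shut fingers; the grasp point (between the pads) lies 19 mm behind it (ctrl.grasp_offset is the distance from the TCP to the grasp point, in mm); z points along the fingers, y is the line along which they close (so a half turn about z gives the same grasp; the last joint's range is limited). The gripper opens to 88 mm and grips with 3 to 60 N. Pads are 20 mm wide; open, the fingers measure 115 mm over their backs; the gripper's body (75 mm by 178 mm) begins 61 mm behind the grasp point.
Start: joints at [1.147, 0.423, 1.63, -0, 1.089, -0.019], TCP at [246.114, 574.485, 222.675] pointing down, gripper open.
Joint ranges: [-3, 3], [-0.9, 2.11], [0.09, 2.58], [-1.31, 4.45], [0.11, 2.69], [-2.54, 2.54]. Speed limits (rad/s): [2.39, 2.39, 3.01, 3.14, 3.14, 3.14].

### API

Orientations are given as a rotation vector (axis times angle).
In Python, from workcell import ctrl gives the robot as it stands. The module is installed in compiled form; this text tells all that it offers.
- The arm moves only by the tool servo_tool, never from a script. Its argument "rows" is a list of rows, each a list of 7 numbers: the turn, a rotation vector about the tool's x, y, z as a fraction of full scale, then the shift along the tool's x, y, z as a fraction of full scale, then the finger opening in mm, from 0 to 87.8. A call has 1 to 10 rows; each row is the pose to reach, as a shift and turn from the pose commanded when the call began, along the tool's axes at that moment; what a row does not reach only later rows make up. Full scale, the value 1, is 20 cm for a shift and 1.5 rad for a turn. A row lasts 1/8 s, in which the tool goes at most 62.5 mm and 10.7 degrees, less where a joint would pass 70% of its speed; a pose out of reach is approached as far as the arm can. A call with a number of a shift or a turn outside -1 to 1 is refused whole. A call with a gripper value outside its range is refused whole. The fingers move at their own pace and stop on an object; the grip force is fixed at half the most. Time passes only in rows, so rows that repeat a pose let the fingers close. It gives the time, the measured TCP pose, the force, the opening and the grip force at its end, in the units of the state.
- ctrl.get_obs(): the state, without advancing time (a new reading comes with each control period).
- ctrl.get_image(name): name is "side" or "top"; returns (picture, depth): 400x640x3 uint8, red, green, blue; 400x640 float32, mm along the optical axis (not along the pixel's ray), 0 where there is no reading.
- ctrl.camera_info(name): a dict with "intrinsics" (3x3 intrinsics, pixels), "k1" (the pictures are not rectified: a ray, as slopes to the right and down, at radius r is drawn at 1 + k1 r^2 times it, then the intrinsics apply), "R" (3x3) and "t" (3): a world point X has camera coordinates R X + t. Camera axes: x right, y down, z forward; pixel columns grow to the right and rows downward; lengths in mm; the calibration is good to about 2 mm. A picture is of the moment at which its call begins. camera_info takes no time and is no camera call.
- ctrl.close_job(): hands the job in; it is judged then, once.
The state is a dict: "t": time; "qpos": joint angles; "qvel": joint speeds; "joint_torque": joint torques, N m; "ee_pos": TCP position; "orientation": TCP orientation; "ft_force": force on the tool from outside, world axes, zero at the start; "moment": the same for the moment, N m; "width": finger opening in mm; "grasp_force": force on a finger pad.
Only numpy, scipy, OpenCV 4.12 (cv2) and the standard library are available. Lean on these libraries where they do the work, as an engineer would, in place of code of your own. Each camera call takes 0.05 s, during which the arm holds its last target. There are 200 camera calls.

### The job

Lock the board carrier in its nest: take the orange T-handle hex key from the rack, feel it into the hex socket hidden at the bottom of the cam clamp's bore, pressing only lightly while you turn it until it drops in, and turn it clockwise as far as it goes, so that the cam pushes the carrier home against its two end stops and holds it tight. Then draw the key out and put it back upright, fully down, in its own hole of the rack. Do not touch the carrier with hand or key, and leave everything else where it is.

Things in the scene. Friction and masses are not known exactly. Their poses are not given: they have to be found in the camera images.
- key: Orange T-handle hex key, 14 mm across flats, 132 mm long, 220 g, foot bevelled 0.5 mm. Origin: centre of its foot; z up the shaft to the handle. Handle: bar along the key's x, 100 long x 16 wide (y) x 22 high, z = 110 to 132 mm; pinch it across its 16 mm. Two hex corners lie along x. It fits a socket every 60 deg.
- base: White nest box, 300 (x) x 220 (y) x 45 mm, fixed. Origin: centre of its underside. On its top: the cam clamp at the -x end, the carrier in the middle between black side guides, two dark end stops at +x. z up.
- clamp: Fixed steel housing of the cam clamp, 46 (x) x 64 (y) x 34 mm, on the base's top; a brass eccentric cam shows at its +x side. Origin: on the cam's axis, at the base's top face. Clockwise (seen from above) drives the cam towards the carrier, by 0.65 to 1.6 rad, to a solid stop; drag about 0.25 N m all the way, clearly more at the stop; it stays where it is left.
- bore (a point): Centre of the clamp's 21 mm bore at the housing's top face, z up along the cam's axis. 12 mm down lies the cam screw's face with its hex socket: 14 mm across flats, 11.5 mm deep, about 0.6 mm play, so 4 deg of free turn each way. How the hex is turned is unknown and differs every time. About 5 N on the face is enough while feeling for it; 20 N spoils the socket's edge.
- carrier: Loose aluminium board carrier, 180 (x) x 140 (y) x 10 mm, about 0.6 kg, with a green circuit board on it. Origin: centre of its underside. Axes as the base. Home is 7.4 mm along the base's x from the base's origin, against the end stops; at the start it lies 1.8 to 3.6 mm short of that.
- rack: Grey plastic key rack, 210 (x) x 50 (y) x 60 mm high, fixed, with three blind holes in its top in a row along x, each with a T-handle key; handles stand across the row. Origin: centre of its underside.
- hole_floor (a point): Centre of the floor of the orange key's own hole, at the rack's -x end: 20 mm in diameter, 48 mm deep, the top of the rack 48 mm above this point. The key's foot stands on it.
- key10: Bystander: blue T-handle key in the rack's middle hole, 75 mm from the orange one; handle 85 x 14 x 18 mm, 120 mm high. Origin: its foot.
- key8: Bystander: black T-handle key in the rack's +x hole; handle 75 x 14 x 18 mm, 120 mm high. Origin: its foot.
- screwdriver: Bystander: yellow screwdriver lying at the right of the nest.
- brush: Bystander: brush lying at the far right.
- bottle: Bystander: white bottle with blue cap, 48 mm in diameter, 120 mm high, at the right.
- spare_board: Bystander: green circuit board 85 x 60 x 6 mm, lying at the far left of the nest.
- screw_tray: Bystander: blue divided tray 120 x 90 x 30 mm, beyond the rack.
- spare_collar: Bystander: brass collar, 44 mm in diameter, 16 mm high, left of the rack.
Mind the look-alikes: they are no part of the job. Of the things that look like the key, the larger one is meant.

How it is judged (in metres and radians):
On the way, in this order (a step that is already met when the one before it is completed fails the run):
1. the hex key has dropped into the socket: its foot is at least 19 mm below the mouth of the bore, within 3 mm of its axis (z of key in the frame of bore below -0.019 m and horizontal distance between key and bore below 0.003 m), for 0.2 s.
2. turned with the key in the socket, the cam has pushed the carrier to within 1 mm of home (all of step 1 and x of carrier in the frame of base above 0.0064 m), for 0.2 s.
At the end, for the whole second after the job is handed in: The carrier is within 1 mm of home against the end stops and the cam bears on it with more than 2 N; the orange key is back in its own rack hole, its foot within 4 mm of the hole's floor, tilted less than 0.12 rad, at rest and let go (x of carrier in the frame of base above 0.0064 m and contact force between clamp and carrier above 2 N and horizontal distance between key and hole_floor below 0.006 m and z of key in the frame of hole_floor below 0.004 m and angle between key's own z axis and vertical below 0.12 rad and linear speed of key below 0.02 m/s); the robot touches nothing.
It fails at once if the key, standing on the screw's face and not yet in the socket, pressed on the clamp with more than 20 N (contact force between key and clamp above 20 N and z of key in the frame of bore above -0.0129 m).
It fails at once if the carrier touched by the robot or the key (contact force between any of the fingers, the arm, key and carrier above 1 N).
It fails at once if a bystander moved by more than 30 mm (distance of any of key10, key8, screwdriver, brush, bottle, spare_board, screw_tray, spare_collar from where it was at the start of the episode above 0.03 m).
It also fails if it takes over 61 s, if anything falls off the work surface, if the arm or the gripper's body presses on something with over 40 N, if the wrist force passes 120 N, or if a joint passes its speed limit or range.

## Working session

There is one attempt and no reset: what is moved stays moved. The work goes in short steps, Python scripts to look and compute and a tool call to move; the robot and the scene stay as the last step left them, time stands still between calls to the robot, and variables do not carry over. Pictures are saved under pics/ and viewed, at most 10 in all, crops included, and the job is handed in when it is done.

Besides the shell and the picture viewer there is one more tool, called after "Call:" as name(argument=value, ...), one argument or row to a line, values as JSON. servo_tool: Moves the arm, as the interface text tells. Its arguments: {"type":"object","properties":{"rows":{"type":"array","items":{"type":"array","items":{"type":"number"}}}},"required":["rows"]}

```bash
mkdir -p pics
cat > h.py <<'E'
import numpy as np, cv2
from workcell import ctrl
def und(name,u,v):
    c=ctrl.camera_info(name);K=np.array(c["intrinsics"]);k1=c["k1"]
    x=(np.asarray(u,float)-K[0,2])/K[0,0];y=(np.asarray(v,float)-K[1,2])/K[1,1]
    xu,yu=x.copy(),y.copy()
    for _ in range(30):
        s=1+k1*(xu**2+yu**2);xu,yu=x/s,y/s
    return np.stack([xu,yu,np.ones_like(xu)],-1),np.array(c["R"]),np.array(c["t"])
def onplane(name,u,v,z):
    d,R,t=und(name,u,v);C=-R.T@t;w=d@R
    return C+w*((z-C[2])/w[...,2])[...,None]
def cloud(name,depth):
    v,u=np.mgrid[0:depth.shape[0],0:depth.shape[1]]
    d,R,t=und(name,u,v)
    return (d*depth[...,None]-t)@R
E
python3 - <<'E'
from h import *
o=ctrl.get_obs();print({k:np.round(v,3) for k,v in o.items()})
for n in("side","top"):
    im,d=ctrl.get_image(n);cv2.imwrite(f"pics/{n}0.png",im[...,::-1]);np.savez(f"{n}0.npz",im=im,d=d)
    c=ctrl.camera_info(n);print(n,np.round(-np.array(c["R"]).T@c["t"]),np.round(c["R"],3).tolist(),c["intrinsics"],c["k1"],(d>0).mean())
E
```

```text
{'t': np.float64(0.0), 'qpos': array([ 1.147,  0.424,  1.631, -0.   ,  1.089, -0.019]), 'qvel': array([-0.001,  0.   ,  0.   , -0.001,  0.   , -0.001]), 'joint_torque': array([ 1.0000e-03, -5.4465e+01, -2.7366e+01,  6.4000e-02,  2.3000e-02,
       -0.0000e+00]), 'ee_pos': array([245.89 , 573.995, 221.907]), 'orientation': array([-6.310e-01, -3.077e+00,  2.000e-03]), 'ft_force': array([-0.621, -0.077, -0.583]), 'moment': array([0.025, 0.013, 0.016]), 'grasp_force': np.float64(0.0), 'width': np.float64(87.962)}
side [ -92. -924.  700.] [[0.793, -0.609, -0.003], [-0.294, -0.378, -0.878], [0.533, 0.697, -0.479]] [[381.34279755   0.         317.97330222]
 [  0.         381.34279755 197.05457811]
 [  0.           0.           1.        ]] -0.05087587803426607 0.99598828125
top [ 436.   -8. 1045.] [[0.015, -1.0, 0.007], [-0.989, -0.016, -0.146], [0.146, -0.005, -0.989]] [[367.62448863   0.         320.15665233]
 [  0.         367.62448863 198.19215518]
 [  0.           0.           1.        ]] -0.03758708572092856 0.99601171875
```

View pics/side0.png

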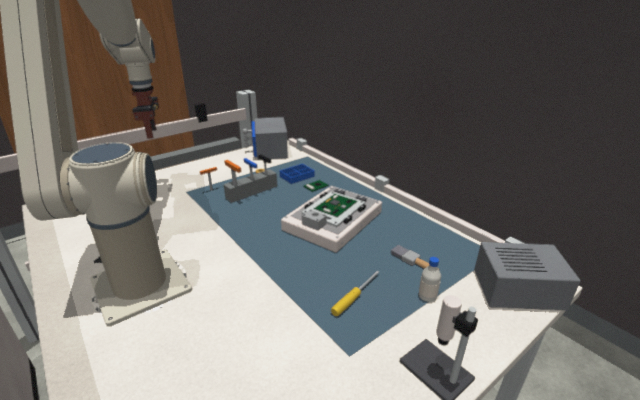

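View pics/top0.png

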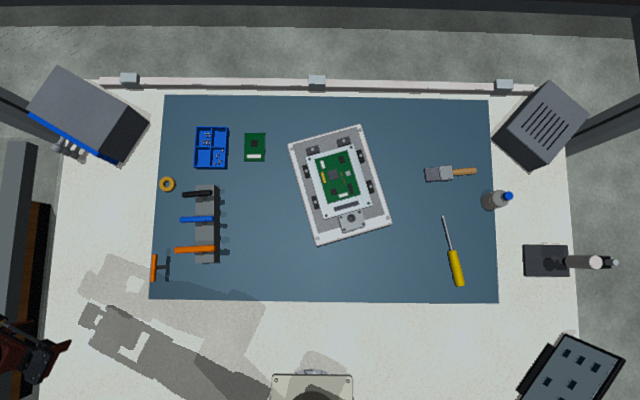

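The top view shows two orange T-handles. One stands in the rack's near end at about (195,250), and a smaller one stands outside the rack at about (155,268). The rack one fits, since it is larger and sits in the rack's end hole. The clamp bore is at about (350,218). I'll enlarge both areas to confirm and measure them.

Run:
```python
from h import *
z=np.load("top0.npz");im,d=z["im"],z["d"]
a=cv2.resize(im[170:300,140:240],(400,520),interpolation=cv2.INTER_CUBIC);b=cv2.resize(im[195:245,320:380],(396,330),interpolation=cv2.INTER_CUBIC)
c=np.zeros((520,796,3),np.uint8);c[:,:400]=a;c[:330,400:]=b;cv2.imwrite("pics/crop1.png",c[...,::-1])
for n in("top","side"):
    z=np.load(n+"0.npz");im,d=z["im"],z["d"];P=cloud(n,d)
    hsv=cv2.cvtColor(im,cv2.COLOR_RGB2HSV)
    m=cv2.inRange(hsv,(4,150,100),(16,255,255))
    k,l,s,ce=cv2.connectedComponentsWithStats(m)
    for i in range(1,k):
        if s[i,4]>15:
            p=P[l==i];print(n,s[i],np.round(np.median(p,0),1),np.round(np.percentile(p,2,axis=0)),np.round(np.percentile(p,98,axis=0)))
    if n=="top":
        for (u,v) in [(350,218),(345,212),(355,225),(350,210),(340,222),(207,235),(215,200),(300,180),(330,165)]:print((u,v),np.round(P[v,u]))
```

```text
top [174 245  41   8 243] [439.4 290.6 143.6] [431. 247.  56.] [449. 339. 147.]
top [150 254   6  28 102] [387.6 414.   92.1] [356. 409.  88.] [422. 419.  95.]
(350, 218) [529. -94.  56.]
(345, 212) [546. -81.  54.]
(355, 225) [ 509. -106.   79.]
(350, 210) [551. -94.  54.]
(340, 222) [516. -66.  80.]
(207, 235) [477. 289.  57.]
(215, 200) [574. 276.  47.]
(300, 180) [634.  44.  45.]
(330, 165) [675. -39.  57.]
side [225 160  15  11  74] [434.2 278.6 138.5] [429. 240. 128.] [443. 325. 143.]
side [201 168  15   5  32] [387.9 406.7  86.9] [359. 401.  82.] [415. 411.  91.]
```

View pics/crop1.png

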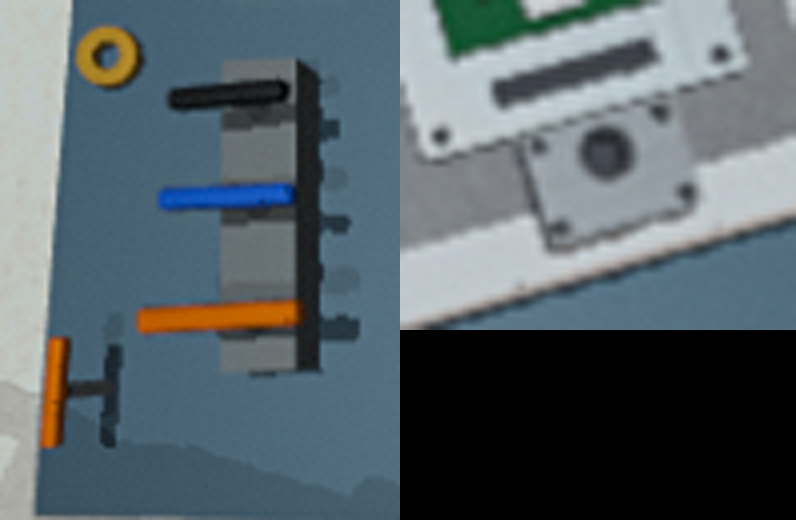

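The crop confirms it: the larger orange T-handle is in the rack's near end hole, at crop (220,316). The smaller one at crop (55,390) stands off the rack and is the look-alike. The bore shows as a dark disc in the housing at crop (605,152). Next I'll measure both more finely.

```bash
cat > meas.py <<'E'
from h import *
def fgrid(n,img,x,y,z):
    c=ctrl.camera_info(n);K=np.array(c["intrinsics"]);X=np.stack([x,y,np.full_like(x,z)],-1)@np.array(c["R"]).T+c["t"]
    a,b=X[...,0]/X[...,2],X[...,1]/X[...,2];s=1+c["k1"]*(a*a+b*b)
    return cv2.remap(img,(K[0,0]*a*s+K[0,2]).astype(np.float32),(K[1,1]*b*s+K[1,2]).astype(np.float32),cv2.INTER_LINEAR)
def handle(n,im,d,lo,hi,zt):
    P=cloud(n,d);m=cv2.inRange(cv2.cvtColor(im,cv2.COLOR_RGB2HSV),(4,150,60),(16,255,255))>0
    m&=(P[...,0]>lo[0])&(P[...,1]>lo[1])&(P[...,0]<hi[0])&(P[...,1]<hi[1])&(P[...,2]>zt-8)
    v,u=np.nonzero(m);p=onplane(n,u,v,zt)[:,:2];r=cv2.minAreaRect(p.astype(np.float32))
    c=p.mean(0);w,V=np.linalg.eigh(np.cov((p-c).T));return r,c,np.arctan2(V[1,1],V[0,1])%np.pi,P[m][:,2].mean()
E
python3 - <<'E'
from meas import *
for n in("top","side"):
    z=np.load(n+"0.npz");im,d=z["im"],z["d"]
    print(n,handle(n,im,d,(400,220),(480,350),144))
    y,x=np.mgrid[-130:-60:.5,490:570:.5][0:2]
    g=fgrid(n,im,x,y,79.).mean(-1)
    cv2.imwrite(f"pics/rect_{n}.png",cv2.resize(g,None,fx=2.4,fy=2.4).astype(np.uint8))
    # darkest disc by matched filter of 21 mm
    k=cv2.getStructuringElement(cv2.MORPH_ELLIPSE,(43,43)).astype(float);R=cv2.getStructuringElement(cv2.MORPH_ELLIPSE,(63,63)).astype(float)
    R[10:53,10:53]-=k;f=cv2.filter2D(g.astype(np.float64),-1,R/R.sum()-k/k.sum());i=np.unravel_index(f[50:-50,50:-50].argmax() ,f[50:-50,50:-50].shape);i=(i[0]+50,i[1]+50)
    c=np.array([x[i],y[i]]);
    dd=np.hypot(x-c[0],y-c[1])<14;w=np.clip(np.percentile(g[dd],75)-g,0,None)*dd
    print("bore",c,(x*w).sum()/w.sum(),(y*w).sum()/w.sum(), g[i],f[i])
a=cv2.imread("pics/rect_top.png");b=cv2.imread("pics/rect_side.png");cv2.imwrite("pics/rect.png",np.hstack([a,b]))
E
```

```text
top (((439.9195861816406, 291.6329040527344), (14.166179656982422, 95.70362854003906), 4.978663444519043), array([439.92297484, 291.8147063 ]), np.float64(1.65053283522276), np.float64(143.67845477454497))Traceback (most recent call last):
  File "<stdin>", line 10, in <module>
ValueError: operands could not be broadcast together with shapes (63,63) (43,43)
```

Run:
```python
from meas import *
out=[]
for n in("top","side"):
    z=np.load(n+"0.npz");im,d=z["im"],z["d"]
    if n=="side":print(handle(n,im,d,(400,220),(480,350),144))
    y,x=np.mgrid[-130:-60:.5,490:570:.5]
    g=fgrid(n,im,x,y,79.).mean(-1).astype(np.float64);out.append(g)
    k=cv2.getStructuringElement(cv2.MORPH_ELLIPSE,(43,43)).astype(float);R=cv2.getStructuringElement(cv2.MORPH_ELLIPSE,(63,63)).astype(float)
    R[10:53,10:53]-=k;f=cv2.filter2D(g,-1,R/R.sum()-k/k.sum());s=f[50:-50,50:-50];i=np.unravel_index(s.argmax(),s.shape);i=(i[0]+50,i[1]+50)
    c=np.array([x[i],y[i]]);dd=np.hypot(x-c[0],y-c[1])<14;w=np.clip(np.percentile(g[dd],75)-g,0,None)*dd
    print(n,"bore",c,(x*w).sum()/w.sum(),(y*w).sum()/w.sum(), g[i],f[i])
cv2.imwrite("pics/rect.png",cv2.resize(np.hstack(out).astype(np.uint8),None,fx=2.4,fy=2.4))
```

```text
Traceback (most recent call last):
ValueError: operands could not be broadcast together with shapes (63,63) (43,43)
```

```bash
cat >> meas.py <<'E'
def bore(n,im):
    y,x=np.mgrid[-130:-60:.5,490:570:.5];g=fgrid(n,im,x,y,79.).mean(-1).astype(np.float64)
    q=np.hypot(*np.mgrid[-31:32,-31:32])*.5;k=(q<10.5)*1.;R=((q>10.5)&(q<15))*1.
    f=cv2.filter2D(g,-1,R/R.sum()-k/k.sum());s=f[50:-50,50:-50];i=np.unravel_index(s.argmax(),s.shape);i=(i[0]+50,i[1]+50)
    c=np.array([x[i],y[i]]);dd=np.hypot(x-c[0],y-c[1])<14;w=np.clip(np.percentile(g[dd],75)-g,0,None)*dd
    return c,(x*w).sum()/w.sum(),(y*w).sum()/w.sum(),f[i],g
E
python3 - <<'E'
from meas import *
out=[]
for n in("top","side"):
    z=np.load(n+"0.npz");im,d=z["im"],z["d"]
    if n=="side":print(handle(n,im,d,(400,220),(480,350),144))
    b=bore(n,im);print(n,b[:4]);out.append(b[4])
cv2.imwrite("pics/rect.png",cv2.resize(np.hstack(out).astype(np.uint8),None,fx=2.4,fy=2.4))
E
```

```text
top (array([528. , -94.5]), np.float64(528.4583770783538), np.float64(-94.65773151354047), np.float64(66.86126394029351))
(((431.78985595703125, 275.3912658691406), (16.14345932006836, 101.08991241455078), 4.294328689575195), array([432.03554964, 274.14436915]), np.float64(1.610939001706096), np.float64(140.1071006982622))
side (array([ 525., -101.]), np.float64(524.6207765602317), np.float64(-101.30605890892474), np.float64(35.517624302010354))
```

View pics/rect.png

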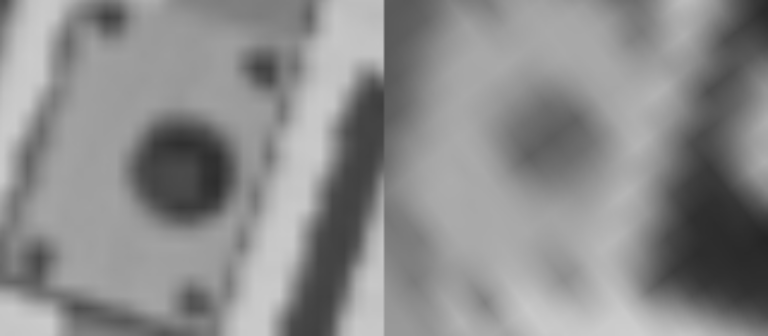

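Call:
servo_tool(
  rows=[
    [0, 0, 0.72, -1.0, -0.63, 0, 50],
    [0, 0, 0.72, -1.0, -0.63, 0, 50],
    [0, 0, 0.72, -1.0, -0.63, 0, 50],
    [0, 0, 0.72, -1.0, -0.63, 0, 50],
    [0, 0, 0.72, -1.0, -0.63, 0, 50],
    [0, 0, 0.72, -1.0, -0.63, 0, 50],
    [0, 0, 0.72, -1.0, -0.63, 0, 50],
  ],
)

```text
t: 0.98
ee_pos: [380.3, 379.6, 222.4]
orientation: [-2.123, -2.316, 0.001]
ft_force: [0.3, 0.2, -0.4]
width: 50.2
grasp_force: 0.0
```

```bash
cat > go.py <<'E'
import sys
from h import *
from scipy.spatial.transform import Rotation as Ro
def to(x,y,z,deg):
    o=ctrl.get_obs();R=Ro.from_rotvec(o["orientation"]).as_matrix();p=o["ee_pos"]
    a=np.degrees(np.arctan2(R[1,1],R[0,1]));tilt=np.degrees(np.arccos(-R[2,2]))
    s=R.T@(np.array([x,y,z])-p)/200;t=np.radians(-(deg-a))/1.5
    print("t",round(o["t"],2),"pos",np.round(p,1),"yang",round(a,2),"tilt",round(tilt,2),"q6",round(o["qpos"][5],2),"w",round(o["width"],1),"F",np.round(o["ft_force"],1),"M",np.round(o["moment"],2))
    print("shift",np.round(s,4),"turn z",round(t,4))
if __name__=="__main__":to(*map(float,sys.argv[1:]))
E
python3 go.py 440 291.6 222 4.8
```

```text
t 0.97 pos [380.3 379.6 222.4] yang 4.98 tilt 0.03 q6 0.68 w 50.2 F [ 0.3  0.2 -0.4] M [-0.05  0.05  0.03]
shift [-0.4641  0.2593  0.0022] turn z 0.0021
```

Call:
servo_tool(
  rows=[
    [0, 0, 0.002, -0.464, 0.259, 0, 50],
    [0, 0, 0.002, -0.464, 0.259, 0, 50],
    [0, 0, 0.002, -0.464, 0.259, 0, 50],
    [0, 0, 0.002, -0.464, 0.259, 0.3, 50],
    [0, 0, 0.002, -0.464, 0.259, 0.3, 50],
  ],
)

```text
t: 1.6
ee_pos: [436.7, 290.9, 159.4]
orientation: [-2.123, -2.312, 0.013]
ft_force: [0.4, 0.0, 0.8]
width: 50.0
grasp_force: 0.0
```

Run:
```python
from go import *
to(440,291.6,114,4.8)
im,d=ctrl.get_image("top");np.savez("top1.npz",im=im,d=d)
cv2.imwrite("pics/g1.png",cv2.resize(im[200:300,130:250],(720,600),interpolation=cv2.INTER_CUBIC)[...,::-1])
```

```text
t 1.6 pos [436.7 290.9 159.4] yang 4.89 tilt 0.5 q6 0.48 w 50.0 F [0.4 0.  0.8] M [-0.12  0.03  0.07]
shift [0.0031 0.0187 0.227 ] turn z 0.0011
```

View pics/g1.png

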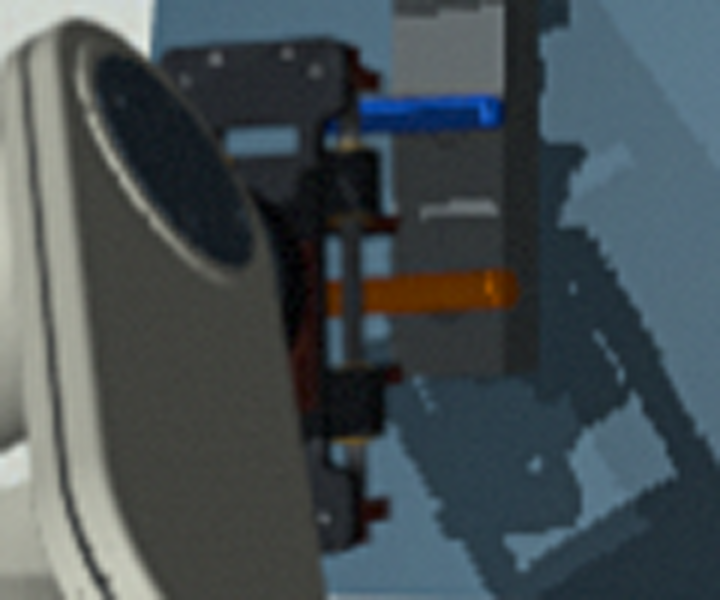

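The gripper straddles the orange handle at crop (430,290) and clears the blue key. I'll descend next.

Call:
servo_tool(
  rows=[
    [0, 0, 0, 0, 0, 0.1, 50],
    [0, 0, 0, 0, 0, 0.2, 50],
    [0, 0, 0, 0, 0, 0.24, 50],
    [0, 0, 0, 0, 0, 0.24, 50],
  ],
)

```text
t: 2.15
ee_pos: [440.2, 292.6, 115.6]
orientation: [2.126, 2.313, 0.001]
ft_force: [-0.5, -0.8, 0.8]
width: 49.8
grasp_force: 0.0
```

```bash
python3 go.py 440 291.6 114 4.8
```

```text
t 2.15 pos [440.2 292.6 115.6] yang 4.81 tilt 0.05 q6 0.48 w 49.8 F [-0.5 -0.8  0.8] M [-0.05  0.06  0.07]
shift [-0.0047 -0.0013  0.008 ] turn z 0.0001
```

Call:
servo_tool(
  rows=[
    [0, 0, 0, -0.005, -0.001, 0.008, 50],
    [0, 0, 0, -0.005, -0.001, 0.008, 10],
    [0, 0, 0, -0.005, -0.001, 0.008, 10],
    [0, 0, 0, -0.005, -0.001, 0.008, 10],
    [0, 0, 0, -0.005, -0.001, 0.008, 10],
    [0, 0, 0, -0.005, -0.001, 0.008, 10],
  ],
)

```text
t: 2.9
ee_pos: [439.8, 290.9, 113.1]
orientation: [-2.127, -2.312, 0.0]
ft_force: [-0.2, 0.4, 1.7]
width: 15.7
grasp_force: 30.0
```

```bash
python3 go.py 440 291.6 114 4.8
```

```text
t 2.9 pos [439.8 290.9 113.1] yang 4.76 tilt 0.0 q6 0.48 w 15.7 F [-0.2  0.4  1.7] M [-0.07  0.15  0.02]
shift [ 0.0035  0.0014 -0.0044] turn z -0.0005
```

Call:
servo_tool(
  rows=[
    [0, 0, 0, 0, 0, -0.1, 10],
    [0, 0, 0, 0, 0, -0.25, 10],
    [0, 0, 0, 0, 0, -0.4, 10],
    [0, 0, 0, 0, 0, -0.5, 10],
    [0, 0, 0, 0, 0, -0.5, 10],
  ],
)

```text
t: 3.52
ee_pos: [440.4, 291.3, 214.1]
orientation: [2.127, 2.311, 0.004]
ft_force: [-0.5, 0.6, -2.6]
width: 15.9
grasp_force: 30.0
```

```bash
python3 go.py 528.3 -94.6 213 64.8
```

```text
t 3.52 pos [440.4 291.3 214.1] yang 4.76 tilt 0.15 q6 0.48 w 15.9 F [-0.5  0.6 -2.6] M [-0.05  0.03  0.02]
shift [-1.9592  0.2778  0.0038] turn z -0.6987
```

Call:
servo_tool(
  rows=[
    [0, 0, -0.08, -0.2, 0.028, 0, 10],
    [0, 0, -0.18, -0.45, 0.065, 0, 10],
    [0, 0, -0.28, -0.72, 0.1, 0, 10],
    [0, 0, -0.38, -0.98, 0.139, 0, 10],
    [0, 0, -0.38, -0.98, 0.139, 0, 10],
  ],
)

```text
t: 4.15
ee_pos: [483.4, 94.9, 211.7]
orientation: [-1.395, -2.813, 0.003]
ft_force: [1.0, 0.0, -2.6]
width: 15.8
grasp_force: 30.0
```

```bash
python3 go.py 528.3 -94.6 213 64.8
```

```text
t 4.15 pos [483.4  94.9 211.7] yang 37.24 tilt 0.13 q6 -0.48 w 15.8 F [ 1.   0.  -2.6] M [-0.03  0.01  0.02]
shift [-0.8899 -0.3947 -0.0062] turn z -0.3207
```

Call:
servo_tool(
  rows=[
    [0, 0, -0.08, -0.2, -0.09, 0, 10],
    [0, 0, -0.18, -0.45, -0.2, 0, 10],
    [0, 0, -0.28, -0.7, -0.31, 0, 10],
    [0, 0, -0.32, -0.89, -0.395, 0, 10],
    [0, 0, -0.32, -0.89, -0.395, 0, 10],
    [0, 0, -0.32, -0.89, -0.395, 0, 10],
  ],
)

```text
t: 4.9
ee_pos: [528.4, -90.5, 212.0]
orientation: [-0.684, -3.064, -0.001]
ft_force: [0.2, 0.1, -2.6]
width: 16.0
grasp_force: 30.0
```

Run:
```python
from meas import *; from go import to
to(528.3,-94.6,213,64.8)
out=[]
for n in ("top","side"):
    im,d=ctrl.get_image(n);np.savez(n+"2.npz",im=im,d=d)
    try:print(n,handle(n,im,d,(450,-170),(610,-20),243.))
    except Exception as e:print(e)
    out.append(cv2.resize(im[150:270,290:410] if n=="top" else im[140:260,270:390],(390,390),interpolation=cv2.INTER_CUBIC))
cv2.imwrite("pics/b1.png",np.hstack(out)[...,::-1])
```

```text
t 4.9 pos [528.4 -90.5 212. ] yang 64.84 tilt 0.12 q6 -1.32 w 16.0 F [ 0.2  0.1 -2.6] M [ 0.05 -0.03  0.04]
shift [-0.0081 -0.0191 -0.0048] turn z 0.0005
top (((496.6846923828125, -72.7915267944336), (13.647025108337402, 29.503185272216797), 63.8770866394043), array([496.85617662, -72.74401581]), np.float64(2.6658837676878586), np.float64(242.95517332751638))
side (((651.7990112304688, 26.479904174804688), (412.4318542480469, 85.7230224609375), 44.22317886352539), array([523.98213276, -96.69839933]), np.float64(0.7895207529304449), np.float64(242.40415146768652))
```

View pics/b1.png

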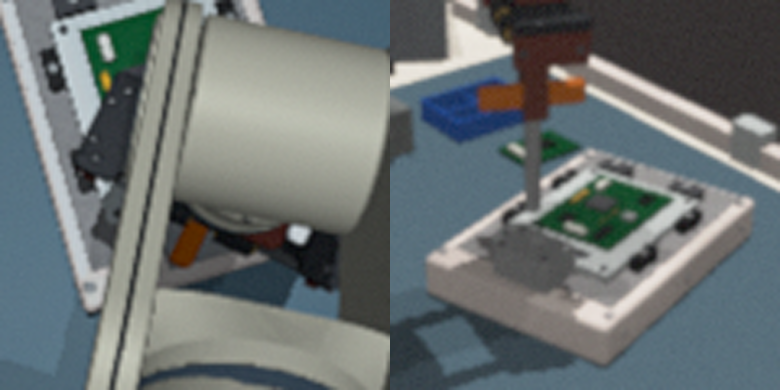

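The side view shows the shaft hanging vertical above the clamp, foot near crop (535,205). I'll compare the bearings of shaft and bore from the side camera, which cancels the calibration bias.

Run:
```python
from meas import *
z0=np.load("side0.npz")["im"].astype(float);z2=np.load("side2.npz")["im"].astype(float)
d,R,t=und("side",np.array(0.),np.array(0.));C=-R.T@t
def bearing(u,v):
    d,R,t=und("side",np.array(u,float),np.array(v,float));w=d@R;return np.arctan2(w[...,1],w[...,0])
D=np.hypot(528.3-C[0],-94.6-C[1]);print("D",D)
# shaft: background difference against side0
df=np.abs(z2-z0).sum(-1)
us,vs=[],[]
for v in range(180,204,2):
    p=df[v,300:330];print(v,p.astype(int)[5:24]) if v in(180,190,198,202) else 0
    g=z2[v,300:330].mean(-1)
    if v in(180,190,198):print("  g",g.astype(int)[5:24])
b0=bore("side",z0.astype(np.uint8));x,y=b0[1],b0[2]
c=ctrl.camera_info("side");X=np.array(c["R"])@[x,y,79]+c["t"];print("bore px",X[0]/X[2]*381.34+317.97,X[1]/X[2]*381.34+197.05)
bb=np.arctan2(y-C[1],x-C[0]);np.save("bb.npy",[bb,D]);print("bore bearing",bb,"dir",np.round([-np.sin(bb),np.cos(bb)],3))
print(z0[205:230:2,300:330].mean(-1).astype(int))
```

```text
D 1035.5948632392808
180 [ 3  5  8  2  3 18 48 64 78 65 56 26  4  9  9  3  3 10  8]
  g [103 105 107 107 107 103  90  85  83  87  85  85  83  74  73  83  95 102
 108]
190 [  2   9   6   5  10  11  66 108 102 119  67  32   5   2   0   7   3   3
   2]
  g [108 105 103  87  73  64  73  83  85  86  77  79  84  94 103 107 109 120
 145]
198 [  3   3   8   2   2   7 144 272 352 363 328 158  15   2  10   5   2   7
   6]
  g [106 106 105 108 111 121 105  90  88  85  86 124 153 153 143 144 161 188
 210]
202 [  2   3   8   5   4  16  33  51 138 252 290 151  67  85  77  66  62  44
  25]
bore px 314.9029037908429 213.99627551338156
bore bearing 0.9275398350697631 dir [-0.8  0.6]
[[128 166 200 203 159  99  54  42  61  84 130 171 193 205 207 204 190 158
  112  76  56  48  47  43  41  43  43  45  48  52]
 [213 205 182 150  99  48  81 130 169 196 203 207 206 188 165 131  83  56
   49  45  42  41  37  42  67  68  52  48  48  48]
 [171 157 153 157 157 159 185 202 200 191 174 176 188 176 152 133 102  75
   64  48  46  48  57 103 152 175 168 160 144 111]
 [150 150 166 181 157 128 162 183 176 165 153 157 
[... 500 characters left out ...]
133 144 152 160 143 126
  145 150 137 108  91  84  78  87 126 152 158 159]
 [219 182 115  92  89  92  90  90  88  90  87  90  90  89  92  95  97 110
  114  96  84  82  83  83  83  86 107 151 176 187]
 [222 192 132  95  90  89  88  90  90  87  91  88  88  90  88  90  90  87
   85  82  82  81  77  80  82  88 105 114 109 111]
 [221 220 203 179 150 125 114  98  92  87  87  85  88  88  89  89  88  88
   85  82  82  80  79  85 105 129 143 149 146 142]
 [183 197 197 204 216 209 209 200 180 151 122 108  99  91  87  90  87  88
   84  84  86 100 116 137 146 150 148 147 149 150]
 [123 125 136 150 167 182 195 208 214 217 216 217 200 181 169 146 114 101
  106 146 193 213 217 204 181 161 154 152 151 151]]
```

Bore at side pixel (315,214), shaft at column 313.4. Together with the handle's visible end in the top view this puts the bore at TCP (529.3, -97.9), and the two estimates agree. I'll move there and lower to just above the mouth.

```bash
python3 go.py 529.3 -97.9 190 64.8
```

```text
t 5.0 pos [528.6 -90.  212.5] yang 64.95 tilt 0.08 q6 -1.32 w 16.0 F [-0.   1.6 -2.1] M [-0.03 -0.03  0.01]
shift [-0.02   -0.0341  0.1124] turn z 0.0018
```

Call:
servo_tool(
  rows=[
    [0, 0, 0, -0.02, -0.034, 0, 10],
    [0, 0, 0, -0.02, -0.034, 0.06, 10],
    [0, 0, 0, -0.02, -0.034, 0.11, 10],
    [0, 0, 0, -0.02, -0.034, 0.11, 10],
  ],
)

```text
t: 5.5
ee_pos: [528.9, -99.1, 189.7]
orientation: [-0.682, -3.064, 0.0]
ft_force: [-0.4, 0.2, -2.4]
width: 15.8
grasp_force: 30.0
```

```bash
cat > look.py <<'E'
from meas import *; from go import to
import sys
k=sys.argv[1];to(529.3,-97.9,178,64.8)
im,d=ctrl.get_image("side");np.savez(f"side{k}.npz",im=im,d=d);z0=np.load("side0.npz")["im"].astype(float)
df=np.abs(im.astype(float)-z0).sum(-1)
for v in range(180,216,3):print(v,df[v,306:324].astype(int))
im,d=ctrl.get_image("top");np.savez(f"top{k}.npz",im=im,d=d)
o=ctrl.get_obs();zt=o["ee_pos"][2]-101.5+132
r,c,a,zz=handle("top",im,d,(450,-170),(515,-50),zt);n=np.array([np.cos(np.radians(64.8)),np.sin(np.radians(64.8))])
print("top bar n:",np.array(r[0])@n,"size",np.round(r[1],1),"ctr",np.round(r[0],1),"zz",zz,zt,"target n",np.array([528.3,-94.6])@n)
E
python3 look.py 3
```

```text
t 5.5 pos [528.9 -99.1 189.7] yang 64.91 tilt 0.15 q6 -1.34 w 15.8 F [-0.4  0.2 -2.4] M [ 0.02 -0.04 -0.03]
shift [0.0008 0.0063 0.0584] turn z 0.0013
180 [162 153 153 149 155 153 148 171 186 174 131 114 104 106 103  81  62  50]
183 [ 3  4 11  1  3  6 26 61 79 65 50 39 38 50 40 18  5  4]
186 [ 14   4   3   7   6   4  36  16  70 117 114 110  50   7  11   6   6  12]
189 [  4   2   9  18  14   3   6  30  52 134 140 104  31  13   7   6   5   2]
192 [ 3  1  9  5  4  8 27 47 60 57 56 75 43  3  4  5  4  2]
195 [  0   5  10   6   8   2  13  42  79 130 249 291 122  10  15   8   5  11]
198 [  8   6   3   3   3   1  65 240 341 330 262 196  80  11   7   5   7   5]
201 [  4   4   4   3   1   4  30 120 199 220 249 270 120  11   2   3   4   2]
204 [  3   1   3   5   5  13  83 233 350 354 347 323 161  58  29  15  12  16]
207 [  2   4   5  16   2  11  60 138 222 123  36  60  48  21  10   9   9   6]
210 [260 289 265 229 188 204 255 285 295 275 237 214 140  48  27  30  18  17]
213 [260 267 268 268 260 228 174 105  75  69  76 109 172 212 227 191 144 105]
top bar n: 138.201139887851 size [13.  29.3] ctr [497.8 -81.5] zz 221.82762002306285 221.2692475506234 target n 139.34256057054242
```

Shaft now at columns 312.2–318, centre 315.1, which matches the bore. The top view shows it about 1 mm short along tool y, so I'll correct that and descend gently.

Call:
servo_tool(
  rows=[
    [0, 0, 0, 0, 0.005, 0.01, 10],
    [0, 0, 0, 0, 0.005, 0.025, 10],
    [0, 0, 0, 0, 0.005, 0.035, 10],
    [0, 0, 0, 0, 0.005, 0.04, 10],
  ],
)

```text
t: 6.1
ee_pos: [530.2, -98.5, 182.9]
orientation: [-0.682, -3.066, 0.0]
ft_force: [0.3, -0.4, -1.8]
width: 15.8
grasp_force: 30.0
```

Call:
servo_tool(
  rows=[
    [0, 0, 0, 0, 0, 0.005, 10],
    [0, 0, 0, 0, 0, 0.01, 10],
    [0, 0, 0, 0, 0, 0.01, 10],
  ],
)

```text
t: 6.48
ee_pos: [530.3, -98.5, 181.0]
orientation: [-0.682, -3.067, -0.0]
ft_force: [-0.8, -0.5, -1.3]
width: 15.9
grasp_force: 30.0
```

```bash
python3 look.py 4
```

```text
t 6.47 pos [530.3 -98.5 181. ] yang 64.91 tilt 0.0 q6 -1.34 w 15.9 F [-0.8 -0.5 -1.3] M [ 0.01 -0.02  0.03]
shift [0.0057 0.0005 0.0151] turn z 0.0013
180 [172 164 173 173 170 173 164 154 189 182 135 120 116 108 121 145 167 165]
183 [123 102 107  96 100  98  97  98  84  61  43  38  40  54  55  38  18  22]
186 [ 3  3  1  6  2  8  9 21 67 77 78 70 67 75 61 29  4  8]
189 [  7   3   7  17   6   1   4  20  51 121 133 114  35   3   8   4  11   3]
192 [ 6  8  6  5  1  6 13 34 58 57 57 68 48 18 15  6  5  3]
195 [  7   3   3   5   3   6   8  37  90 139 247 339 214  81   3   8   4   2]
198 [  6   4   2   4   2   4  16 186 333 321 276 214 124  45   7   7   3   2]
201 [  7   2   5   8   3   1   4  91 199 234 257 316 192  43   4   4   3   2]
204 [  1   7   6   3   7  11  51 193 359 365 347 329 207  91  40  23  18  28]
207 [  6   2   7   7   6   3  19  93 202 124  41  72  61  28  12   9  10   7]
210 [268 291 271 220 186 202 257 295 285 275 229 208 143  55  20  29  18  23]
213 [263 260 265 269 267 224 181 113  77  63  83 123 189 233 231 190 140 111]
top bar n: 139.39578181930574 size [14.  28.7] ctr [498.8 -80.6] zz 211.81870217227748 211.6124797807132 target n 139.34256057054242
```

Side view says 1.5 mm too far along the bar (shaft centre 315.55 against 315.05). I'll shift 1.2 mm along tool x and enter the bore.

Call:
servo_tool(
  rows=[
    [0, 0, 0, 0.006, 0, 0, 10],
    [0, 0, 0, 0.006, 0, 0.004, 10],
    [0, 0, 0, 0.006, 0, 0.008, 10],
    [0, 0, 0, 0.006, 0, 0.01, 10],
    [0, 0, 0, 0.006, 0, 0.01, 10],
  ],
)

```text
t: 7.2
ee_pos: [529.2, -98.0, 179.0]
orientation: [-0.682, -3.067, 0.0]
ft_force: [-0.1, -0.1, -2.3]
width: 15.8
grasp_force: 30.0
```

Call:
servo_tool(
  rows=[
    [0, 0, 0, 0, 0, 0.005, 10],
    [0, 0, 0, 0, 0, 0.01, 10],
    [0, 0, 0, 0, 0, 0.01, 10],
  ],
)

```text
t: 7.58
ee_pos: [529.2, -97.9, 177.0]
orientation: [-0.682, -3.066, 0.0]
ft_force: [-0.9, 0.7, -2.2]
width: 15.7
grasp_force: 30.0
```

```bash
python3 look.py 5 | grep -v "^18"
```

```text
t 7.58 pos [529.2 -97.9 177. ] yang 64.92 tilt 0.01 q6 -1.34 w 15.7 F [-0.9  0.7 -2.2] M [-0.02 -0.01 -0.02]
shift [-0.0004  0.0005 -0.005 ] turn z 0.0013
192 [ 6  2  4  8  3 14 17 46 53 54 55 61 33  7  2  6  4  4]
195 [ 12   7   4   5   9   4  26  55  91 146 248 284 113   6  13   4   4   7]
198 [  2   4   5   6   3   6  89 270 350 323 272 194  73  16   4   4   5   9]
201 [  2   7   3   4   0   6  26 125 204 233 251 259 115  15   5  12   1   5]
204 [  3  12   6   4   5  19  95 249 359 368 347 308 165  70  27  18  11  23]
207 [ 13   3   6  24   3  12  61 144 216 134  41  62  45  22  12  12  10   9]
210 [271 291 271 231 193 203 267 297 296 274 240 209 132  40  15  30  23  21]
213 [267 271 253 271 260 223 177 105  75  71  97 120 169 221 223 189 132 102]
top bar n: 139.59644743154328 size [13.2 29.7] ctr [497.8 -80. ] zz 208.67185493899453 207.54465529147004 target n 139.34256057054242
```

No contact at a foot height of about 75.5, so the key has entered the bore. Going down towards the screw face.

Call:
servo_tool(
  rows=[
    [0, 0, 0, 0, 0, 0.008, 10],
    [0, 0, 0, 0, 0, 0.016, 10],
    [0, 0, 0, 0, 0, 0.025, 10],
    [0, 0, 0, 0, 0, 0.03, 10],
    [0, 0, 0, 0, 0, 0.03, 10],
  ],
)

```text
t: 8.3
ee_pos: [529.1, -97.9, 171.0]
orientation: [-0.682, -3.066, -0.0]
ft_force: [0.8, -0.0, -1.4]
width: 15.7
grasp_force: 30.0
```

Call:
servo_tool(
  rows=[
    [0, 0, 0, 0, 0, 0.005, 10],
    [0, 0, 0, 0, 0, 0.005, 10],
  ],
)

```text
t: 8.55
ee_pos: [529.2, -97.9, 170.0]
orientation: [-0.682, -3.067, -0.0]
ft_force: [-0.2, 0.1, -2.9]
width: 15.9
grasp_force: 30.0
```

```bash
python3 go.py 529.2 -97.9 167 64.9
```

```text
t 8.55 pos [529.2 -97.9 170. ] yang 64.92 tilt 0.01 q6 -1.34 w 15.9 F [-0.2  0.1 -2.9] M [-0.03  0.01 -0.01]
shift [-0.0001  0.0002  0.0151] turn z 0.0002
```

Call:
servo_tool(
  rows=[
    [0, 0, 0, 0, 0, 0.005, 10],
    [0, 0, 0, 0, 0, 0.005, 10],
  ],
)

```text
t: 8.8
ee_pos: [529.2, -98.0, 169.0]
orientation: [-0.682, -3.066, 0.0]
ft_force: [-0.0, -0.8, -2.8]
width: 15.9
grasp_force: 30.0
```

Call:
servo_tool(
  rows=[
    [0, 0, 0, 0, 0, 0.003, 10],
    [0, 0, 0, 0, 0, 0.003, 10],
  ],
)

```text
t: 9.05
ee_pos: [529.2, -97.9, 168.4]
orientation: [-0.682, -3.067, 0.0]
ft_force: [-0.1, 1.0, -1.2]
width: 16.1
grasp_force: 30.0
```

Call:
servo_tool(
  rows=[
    [0, 0, 0, 0, 0, 0.003, 10],
    [0, 0, 0, 0, 0, 0.003, 10],
  ],
)

```text
t: 9.3
ee_pos: [529.2, -98.0, 167.9]
orientation: [0.682, 3.067, -0.0]
ft_force: [1.1, 0.5, -2.4]
width: 15.8
grasp_force: 30.0
```

Call:
servo_tool(
  rows=[
    [0, 0, 0, 0, 0, 0.003, 10],
    [0, 0, 0, 0, 0, 0.003, 10],
  ],
)

```text
t: 9.55
ee_pos: [529.3, -98.0, 167.5]
orientation: [0.682, 3.066, 0.0]
ft_force: [0.1, -0.0, 0.9]
width: 15.9
grasp_force: 30.0
```

Call:
servo_tool(
  rows=[
    [0, 0, 0, 0, 0, 0.002, 10],
    [0, 0, 0, 0, 0, 0.002, 10],
  ],
)

```text
t: 9.8
ee_pos: [528.9, -97.8, 166.7]
orientation: [-0.682, -3.066, -0.0]
ft_force: [-0.5, 0.5, -2.0]
width: 16.1
grasp_force: 30.0
```

Call:
servo_tool(
  rows=[
    [0, 0, 0, 0, 0, 0.002, 10],
    [0, 0, 0, 0, 0, 0.002, 10],
  ],
)

```text
t: 10.05
ee_pos: [528.9, -97.8, 166.2]
orientation: [-0.682, -3.066, -0.0]
ft_force: [-1.0, 1.0, -2.7]
width: 15.7
grasp_force: 30.0
```

Call:
servo_tool(
  rows=[
    [0, 0, 0, 0, 0, 0.002, 10],
    [0, 0, 0, 0, 0, 0.002, 10],
  ],
)

```text
t: 10.3
ee_pos: [529.0, -97.9, 165.9]
orientation: [-0.682, -3.066, -0.0]
ft_force: [-1.0, 1.7, -2.3]
width: 15.6
grasp_force: 30.0
```

```bash
python3 look.py 6 | grep -v "^[12][0189]"
```

```text
t 10.3 pos [529.  -97.9 165.9] yang 64.91 tilt 0.03 q6 -1.34 w 15.6 F [-1.   1.7 -2.3] M [ 0.34  0.28 -0.01]
shift [-0.0013  0.0005 -0.0603] turn z 0.0013
top bar n: 139.0810698504257 size [13.4 27. ] ctr [498.2 -80.7] zz 195.9459526840529 196.45138185141016 target n 139.34256057054242
```

A lateral moment has appeared with no vertical force, so the foot may already be entering the socket. I'll ease towards the side it is pushed to and keep going down gently.

Call:
servo_tool(
  rows=[
    [0, 0, 0, 0.002, 0.001, 0, 10],
    [0, 0, 0, 0.002, 0.001, 0.002, 10],
    [0, 0, 0, 0.002, 0.001, 0.002, 10],
  ],
)

```text
t: 10.78
ee_pos: [529.0, -97.6, 165.7]
orientation: [0.682, 3.067, -0.0]
ft_force: [-0.8, 0.7, -1.0]
width: 15.6
grasp_force: 30.0
```

```bash
python3 go.py 529.2 -97.9 167 64.9|head -1
```

```text
t 10.78 pos [529.  -97.6 165.7] yang 64.92 tilt 0.0 q6 -1.34 w 15.6 F [-0.8  0.7 -1. ] M [0.18 0.27 0.01]
```

Call:
servo_tool(
  rows=[
    [0, 0, 0, 0.002, 0, 0.003, 10],
    [0, 0, 0, 0.002, 0, 0.003, 10],
  ],
)

```text
t: 11.02
ee_pos: [528.8, -97.5, 165.1]
orientation: [0.682, 3.066, -0.0]
ft_force: [-0.5, 0.1, -2.2]
width: 15.5
grasp_force: 30.0
```

```bash
python3 go.py 529.2 -97.9 167 64.9|head -1
```

```text
t 11.03 pos [528.8 -97.5 165.1] yang 64.92 tilt 0.03 q6 -1.34 w 15.5 F [-0.5  0.1 -2.2] M [ 0.16  0.1  -0.06]
```

Foot is at about 64 mm, 3 mm below the face, with no vertical load, so the key is in the socket. Continuing down.

Call:
servo_tool(
  rows=[
    [0, 0, 0, 0.001, 0, 0.004, 10],
    [0, 0, 0, 0.001, 0, 0.006, 10],
    [0, 0, 0, 0.001, 0, 0.006, 10],
  ],
)

```text
t: 11.4
ee_pos: [528.5, -97.4, 163.9]
orientation: [0.682, 3.066, -0.0]
ft_force: [0.1, 0.2, -2.6]
width: 15.5
grasp_force: 30.0
```

```bash
python3 go.py 529.2 -97.9 167 64.9|head -1
```

```text
t 11.4 pos [528.5 -97.4 163.9] yang 64.92 tilt 0.02 q6 -1.34 w 15.5 F [ 0.1  0.2 -2.6] M [-0.02 -0.06  0.04]
```

Call:
servo_tool(
  rows=[
    [0, 0, 0, 0, 0, 0.006, 10],
    [0, 0, 0, 0, 0, 0.012, 10],
    [0, 0, 0, 0, 0, 0.018, 10],
    [0, 0, 0, 0, 0, 0.024, 10],
    [0, 0, 0, 0, 0, 0.026, 10],
    [0, 0, 0, 0, 0, 0.026, 10],
  ],
)

```text
t: 12.15
ee_pos: [528.4, -97.3, 158.7]
orientation: [-0.682, -3.067, 0.0]
ft_force: [-0.4, -0.7, -2.0]
width: 15.8
grasp_force: 30.0
```

```bash
python3 go.py 529.2 -97.9 167 64.9|head -1
```

```text
t 12.15 pos [528.4 -97.3 158.7] yang 64.92 tilt 0.0 q6 -1.34 w 15.8 F [-0.4 -0.7 -2. ] M [0.04 0.01 0.04]
```

In the socket at foot about -21 mm. Now turning clockwise.

Call:
servo_tool(
  rows=[
    [0, 0, 0.05, 0, 0, 0, 10],
    [0, 0, 0.1, 0, 0, 0, 10],
    [0, 0, 0.15, 0, 0, 0, 10],
    [0, 0, 0.2, 0, 0, 0, 10],
    [0, 0, 0.2, 0, 0, 0, 10],
  ],
)

```text
t: 12.78
ee_pos: [528.3, -97.4, 158.7]
orientation: [-1.131, -2.931, 0.0]
ft_force: [-0.4, -0.7, -1.7]
width: 15.9
grasp_force: 30.0
```

```bash
python3 go.py 529.2 -97.9 167 64.9|head -1
```

```text
t 12.78 pos [528.3 -97.4 158.7] yang 47.79 tilt 0.02 q6 -1.04 w 15.9 F [-0.4 -0.7 -1.7] M [-0.12  0.15  0.27]
```

Mz is 0.27 N m, which is the cam's drag. I'll continue turning and check the moment after each call.

Call:
servo_tool(
  rows=[
    [0, 0, 0.06, 0, 0, 0, 10],
    [0, 0, 0.12, 0, 0, 0, 10],
    [0, 0, 0.18, 0, 0, 0, 10],
    [0, 0, 0.22, 0, 0, 0, 10],
    [0, 0, 0.22, 0, 0, 0, 10],
  ],
)

```text
t: 13.4
ee_pos: [528.2, -97.5, 158.7]
orientation: [-1.596, -2.706, 0.001]
ft_force: [-1.0, -0.6, -1.3]
width: 15.9
grasp_force: 30.0
```

```bash
python3 go.py 529.2 -97.9 167 64.9|head -1
```

```text
t 13.4 pos [528.2 -97.5 158.7] yang 28.94 tilt 0.03 q6 -0.71 w 15.9 F [-1.  -0.6 -1.3] M [-0.31  0.34  0.2 ]
```

Call:
servo_tool(
  rows=[
    [0, 0, 0.05, -0.001, -0.002, 0, 10],
    [0, 0, 0.1, -0.001, -0.002, 0, 10],
    [0, 0, 0.15, -0.001, -0.002, 0, 10],
    [0, 0, 0.18, -0.001, -0.002, 0, 10],
    [0, 0, 0.18, -0.001, -0.002, 0, 10],
  ],
)

```text
t: 14.02
ee_pos: [528.0, -97.8, 158.7]
orientation: [-1.945, -2.467, 0.0]
ft_force: [-1.4, -0.6, -1.7]
width: 15.8
grasp_force: 30.0
```

```bash
python3 go.py 529.2 -97.9 167 64.9|head -1
```

```text
t 14.03 pos [528.  -97.8 158.7] yang 13.49 tilt 0.02 q6 -0.44 w 15.8 F [-1.4 -0.6 -1.7] M [-0.28  0.39  0.26]
```

Call:
servo_tool(
  rows=[
    [0, 0, 0.05, -0.001, -0.002, 0, 10],
    [0, 0, 0.1, -0.001, -0.002, 0, 10],
    [0, 0, 0.15, -0.001, -0.002, 0, 10],
    [0, 0, 0.15, -0.001, -0.002, 0, 10],
  ],
)

```text
t: 14.52
ee_pos: [527.7, -98.0, 158.7]
orientation: [-2.209, -2.233, 0.0]
ft_force: [-0.8, -0.5, -1.0]
width: 15.9
grasp_force: 30.1
```

```bash
python3 go.py 529.2 -97.9 167 64.9|head -1
```

```text
t 14.53 pos [527.7 -98.  158.7] yang 0.62 tilt 0.02 q6 -0.22 w 15.9 F [-0.8 -0.5 -1. ] M [-0.13  0.44  0.39]
```

Call:
servo_tool(
  rows=[
    [0, 0, 0.04, -0.001, -0.002, 0, 10],
    [0, 0, 0.08, -0.001, -0.002, 0, 10],
    [0, 0, 0.1, -0.001, -0.002, 0, 10],
    [0, 0, 0.1, -0.001, -0.002, 0, 10],
  ],
)

```text
t: 15.02
ee_pos: [527.4, -98.1, 158.7]
orientation: [-2.371, -2.061, 0.0]
ft_force: [-1.8, 0.5, -0.8]
width: 16.0
grasp_force: 30.7
```

```bash
python3 go.py 529.2 -97.9 167 64.9|head -1
```

```text
t 15.03 pos [527.4 -98.1 158.7] yang -8.01 tilt 0.0 q6 -0.07 w 16.0 F [-1.8  0.5 -0.8] M [0.1  0.37 0.75]
```

Call:
servo_tool(
  rows=[
    [0, 0, 0.03, 0, 0, 0, 10],
    [0, 0, 0.05, 0, 0, 0, 10],
    [0, 0, 0.05, 0, 0, 0, 10],
  ],
)

```text
t: 15.4
ee_pos: [527.5, -98.2, 158.8]
orientation: [2.448, 1.969, 0.0]
ft_force: [-1.4, 0.1, 0.1]
width: 16.6
grasp_force: 31.6
```

Run:
```python
from meas import *; from go import to
to(529.2,-97.9,167,64.9)
o=[]
for n in("side","top"):
    im,d=ctrl.get_image(n);np.savez(n+"7.npz",im=im,d=d);z0=np.load(n+"0.npz")["im"]
    s=np.s_[175:255,275:395] if n=="side" else np.s_[110:235,290:400]
    for q in(z0,im):o.append(cv2.resize(q[s],(390,295) ,interpolation=cv2.INTER_CUBIC))
cv2.imwrite("pics/cam.png",np.vstack([np.hstack(o[:2]),np.hstack(o[2:])])[...,::-1])
```

```text
t 15.4 pos [527.5 -98.2 158.8] yang -12.37 tilt 0.01 q6 0.01 w 16.6 F [-1.4  0.1  0.1] M [0.02 0.36 0.88]
shift [ 0.0035  0.0079 -0.0412] turn z -0.8991
```

View pics/cam.png

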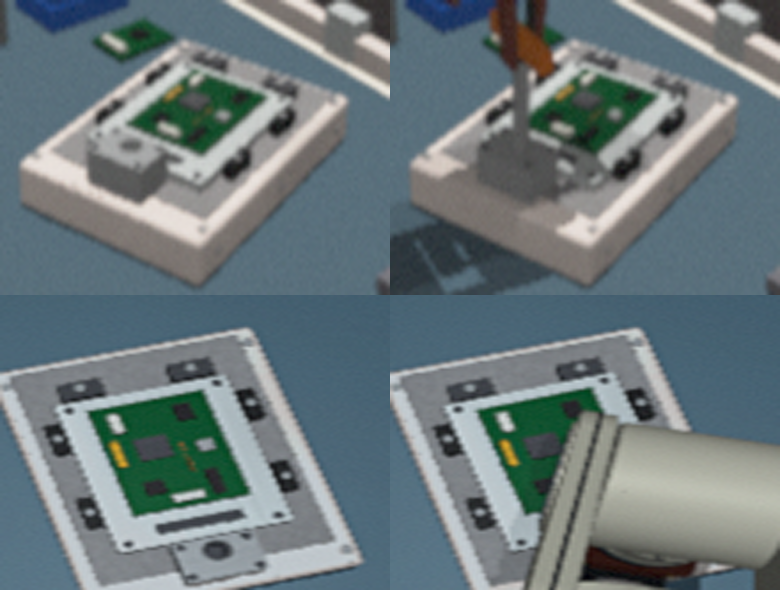

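Width and moment both rise at 0.88 N m, so the cam is at its stop. In the top pair the carrier appears closer to the end stops at (470,385) and (580,368). I'll quantify its travel.

Run:
```python
from meas import *
y,x=np.mgrid[-100:90:.5,500:800:.5]
G=[fgrid("top",np.load(f"top{k}.npz")["im"],x,y,62.).mean(-1).astype(np.float32) for k in(0,7)]
c,R=None,None
# carrier patch: board part unobstructed; control: base far-left corner/guides
P=cloud("top",np.load("top0.npz")["d"])
def sh(x0,x1,y0,y1):
    a=[g[int((y0+100)*2):int((y1+100)*2),int((x0-500)*2):int((x1-500)*2)].copy() for g in G]
    w=cv2.createHanningWindow(a[0].shape[::-1],cv2.CV_32F);s,r=cv2.phaseCorrelate(a[0],a[1],w);return np.round(np.array(s)*.5,2),round(r,2)
im=np.load("top0.npz")["im"]
hsv=cv2.cvtColor(im,cv2.COLOR_RGB2HSV);m=cv2.inRange(hsv,(50,100,30),(80,255,200));m[:, :290]=0
v,u=np.nonzero(m);p=onplane("top",u,v,62.);print("board ctr",p.mean(0))
for a in[(590,680,-40,20),(600,690,-30,30),(620,690,-60,10)]:print("carrier",a,sh(*a))
for a in[(690,760,-60,30),(560,640,40,85)]:print("base/mat",a,sh(*a))
```

```text
board ctr [642.62394974 -59.22328515  62.        ]
carrier (590, 680, -40, 20) (array([0.03, 0.09]), 0.35)
carrier (600, 690, -30, 30) (array([0.03, 0.07]), 0.43)
carrier (620, 690, -60, 10) (array([-0.06, -0.  ]), 0.34)
base/mat (690, 760, -60, 30) (array([ 0.1 , -0.04]), 0.5)
base/mat (560, 640, 40, 85) (array([0.04, 0.02]), 0.53)
```

Run:
```python
from meas import *
a,b=[cv2.cvtColor(np.load(f"top{k}.npz")["im"],cv2.COLOR_RGB2GRAY).astype(np.float32) for k in(0,7)]
gx,gy=cv2.Sobel(a,-1,1,0,scale=1/8),cv2.Sobel(a,-1,0,1,scale=1/8)
def ls(u0,u1,v0,v1):
    s=np.s_[v0:v1,u0:u1]
    d=np.zeros(2)
    for _ in range(10):
        M=np.float32([[1,0,d[0]],[0,1,d[1]]]);w=cv2.warpAffine(b,M,b.shape[::-1],flags=cv2.INTER_CUBIC|cv2.WARP_INVERSE_MAP)
        A=np.stack([gx[s].ravel(),gy[s].ravel(),a[s].ravel(),np.ones(gx[s].size)],1)
        q=np.linalg.lstsq(A,(w[s]-a[s]).ravel(),rcond=None)[0];d+=-q[:2]*-1*-1 if 0 else -q[:2]*1
        if _==0: d0=d.copy()
    return np.round(d,2),np.round(q[:2],3)
for n,r in dict(board=(315,332,148,185),edge=(308,322,150,190),far=(312,345,143,152),baseL=(288,304,140,200),guides=(302,308,150,185),top=(300,345,125,140)).items():print(n,ls(*r))
z=onplane("top",np.array([330.,331,330]),np.array([170.,170,171]),62.);print(z[1]-z[0],z[2]-z[0])
```

```text
board (array([-0.02, -0.8 ]), array([-0.033, -0.035]))
edge (array([-0.03, -0.58]), array([-0.008, -0.004]))
far (array([-0.25, -0.92]), array([-0.001, -0.005]))
baseL (array([-0.03, -0.04]), array([0.049, 0.057]))
guides (array([-0.03, -0.01]), array([ 0.025, -0.036]))
top (array([0.01, 0.01]), array([-0.04 , -0.009]))
[ 0.04646446 -2.73594333  0.        ] [-2.79684924 -0.03101161  0.        ]
```

Carrier moved about 2.6 mm towards the stops and the base patches are still. One more small push will confirm the solid stop.

Call:
servo_tool(
  rows=[
    [0, 0, 0.02, 0, 0, 0, 10],
    [0, 0, 0.04, 0, 0, 0, 10],
    [0, 0, 0.04, 0, 0, 0, 10],
  ],
)

```text
t: 15.88
ee_pos: [527.4, -98.1, 158.8]
orientation: [-2.507, -1.893, -0.0]
ft_force: [-1.3, 0.9, 1.9]
width: 17.4
grasp_force: 32.6
```

```bash
python3 go.py 529.2 -97.9 167 64.9|head -1
```

```text
t 15.88 pos [527.4 -98.1 158.8] yang -15.9 tilt 0.02 q6 0.07 w 17.4 F [-1.3  0.9  1.9] M [0.37 0.41 0.95]
```

It is a solid stop, since only the pads opened. I'll turn back into the free play to unload.

Call:
servo_tool(
  rows=[
    [0, 0, -0.05, 0, 0, 0, 10],
    [0, 0, -0.1, 0, 0, 0, 10],
    [0, 0, -0.1, 0, 0, 0, 10],
  ],
)

```text
t: 16.25
ee_pos: [527.5, -98.2, 158.7]
orientation: [-2.36, -2.074, -0.001]
ft_force: [-0.5, 1.1, 1.3]
width: 16.6
grasp_force: 29.0
```

```bash
python3 go.py 529.2 -97.9 167 64.9|head -1
```

```text
t 16.25 pos [527.5 -98.2 158.7] yang -7.38 tilt 0.03 q6 -0.08 w 16.6 F [-0.5  1.1  1.3] M [0.16 0.34 0.19]
```

Call:
servo_tool(
  rows=[
    [0, 0, -0.03, 0.001, -0.002, 0, 10],
    [0, 0, -0.03, 0.001, -0.002, 0, 10],
  ],
)

```text
t: 16.5
ee_pos: [527.2, -98.0, 158.7]
orientation: [2.313, 2.126, 0.001]
ft_force: [1.2, -0.3, 1.1]
width: 16.4
grasp_force: 29.3
```

```bash
python3 go.py 529.2 -97.9 167 64.9|head -1
```

```text
t 16.5 pos [527.2 -98.  158.7] yang -4.84 tilt 0.03 q6 -0.12 w 16.4 F [ 1.2 -0.3  1.1] M [0.1  0.16 0.17]
```

Call:
servo_tool(
  rows=[
    [0, 0, -0.03, 0, -0.001, 0, 10],
    [0, 0, -0.03, 0, -0.001, 0, 10],
  ],
)

```text
t: 16.75
ee_pos: [527.2, -98.1, 158.7]
orientation: [2.264, 2.177, 0.001]
ft_force: [0.8, -0.6, -1.3]
width: 16.0
grasp_force: 29.7
```

```bash
python3 go.py 529.2 -97.9 167 64.9|head -1
```

```text
t 16.75 pos [527.2 -98.1 158.7] yang -2.26 tilt 0.05 q6 -0.17 w 16.0 F [ 0.8 -0.6 -1.3] M [-0.16 -0.16  0.03]
```

Unloaded and the bar is aligned again (width 16.0). Drawing the key out.

Call:
servo_tool(
  rows=[
    [0, 0, 0, 0, 0, -0.01, 10],
    [0, 0, 0, 0, 0, -0.03, 10],
    [0, 0, 0, 0, 0, -0.06, 10],
    [0, 0, 0, 0, 0, -0.11, 10],
    [0, 0, 0, 0, 0, -0.17, 10],
    [0, 0, 0, 0, 0, -0.25, 10],
    [0, 0, 0, 0, 0, -0.28, 10],
  ],
)

```text
t: 17.62
ee_pos: [527.5, -98.1, 216.4]
orientation: [2.261, 2.179, 0.002]
ft_force: [0.0, -0.5, -2.2]
width: 16.1
grasp_force: 29.9
```

```bash
python3 go.py 440 291.1 214 4.8;python3 - <<'E'
from h import *
im,d=ctrl.get_image("side");cv2.imwrite("pics/lift.png",cv2.resize(im[150:270,250:410],(800,600),interpolation=cv2.INTER_CUBIC)[...,::-1])
E
```

```text
t 17.62 pos [527.5 -98.1 216.4] yang -2.12 tilt 0.13 q6 -0.17 w 16.1 F [ 0.  -0.5 -2.2] M [-0.06 -0.02  0.01]
shift [ 1.9283 -0.5094  0.0102] turn z -0.0805
```

View pics/lift.png

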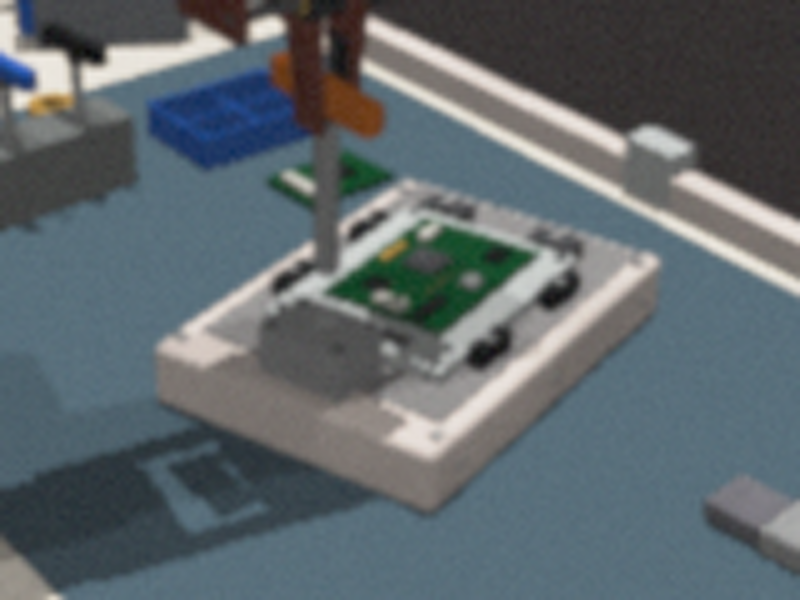

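The key hangs vertical and clear of the clamp at crop (325,230). Now carrying it back to the rack.

Call:
servo_tool(
  rows=[
    [0, 0, -0.02, 0.2, -0.05, 0, 10],
    [0, 0, -0.04, 0.45, -0.12, 0, 10],
    [0, 0, -0.06, 0.72, -0.19, 0, 10],
    [0, 0, -0.08, 0.98, -0.26, 0, 10],
    [0, 0, -0.08, 0.98, -0.26, 0, 10],
  ],
)

```text
t: 18.3
ee_pos: [481.0, 102.7, 214.6]
orientation: [-2.121, -2.316, 0.0]
ft_force: [0.2, -0.7, -1.4]
width: 15.7
grasp_force: 30.0
```

```bash
python3 go.py 440 291.1 214 4.8
```

```text
t 18.3 pos [481.  102.7 214.6] yang 5.03 tilt 0.04 q6 0.1 w 15.7 F [ 0.2 -0.7 -1.4] M [-0.06  0.04 -0.02]
shift [ 0.9566 -0.1216  0.0034] turn z 0.0027
```

Call:
servo_tool(
  rows=[
    [0, 0, 0.003, 0.2, -0.03, 0, 10],
    [0, 0, 0.003, 0.45, -0.06, 0, 10],
    [0, 0, 0.003, 0.7, -0.09, 0, 10],
    [0, 0, 0.003, 0.9, -0.115, 0, 10],
    [0, 0, 0.003, 0.957, -0.122, 0, 10],
    [0, 0, 0.003, 0.957, -0.122, 0, 10],
    [0, 0, 0.003, 0.957, -0.122, 0, 10],
  ],
)

```text
t: 19.18
ee_pos: [442.2, 287.2, 214.5]
orientation: [2.134, 2.305, -0.001]
ft_force: [0.5, 0.6, -2.1]
width: 15.7
grasp_force: 30.0
```

```bash
python3 go.py 440 291.1 160 4.8
```

```text
t 19.18 pos [442.2 287.2 214.5] yang 4.43 tilt 0.04 q6 0.48 w 15.7 F [ 0.5  0.6 -2.1] M [-0.09  0.05  0.01]
shift [ 0.0207 -0.0095  0.2725] turn z -0.0043
```

Call:
servo_tool(
  rows=[
    [0, 0, -0.004, 0.021, -0.01, 0, 10],
    [0, 0, -0.004, 0.021, -0.01, 0.07, 10],
    [0, 0, -0.004, 0.021, -0.01, 0.14, 10],
    [0, 0, -0.004, 0.021, -0.01, 0.2, 10],
    [0, 0, -0.004, 0.021, -0.01, 0.2, 10],
    [0, 0, -0.004, 0.021, -0.01, 0.2, 10],
  ],
)

```text
t: 19.92
ee_pos: [439.7, 292.7, 174.7]
orientation: [2.126, 2.313, 0.0]
ft_force: [0.2, -0.8, -1.3]
width: 16.0
grasp_force: 30.0
```

Run:
```python
from meas import *; from go import to
to(440,291.1,160,4.8)
im,d=ctrl.get_image("top");np.savez("top8.npz",im=im,d=d)
z1=np.load("top1.npz")
print("before",handle("top",z1["im"],z1["d"],(400,220),(480,350),144))
print("now",handle("top",im,d,(400,220),(480,350),ctrl.get_obs()["ee_pos"][2]+30.5))
```

```text
t 19.93 pos [439.7 292.7 174.7] yang 4.84 tilt 0.0 q6 0.48 w 16.0 F [ 0.2 -0.8 -1.3] M [-0.04  0.07 -0.  ]
shift [-0.0082  0.0006  0.0733] turn z 0.0005
before (((440.52947998046875, 279.3720703125), (14.239201545715332, 71.35527801513672), 6.722451210021973), array([441.20374863, 274.81113247]), np.float64(1.6555045731591325), np.float64(147.12648364426371))
now (((442.2017822265625, 273.5900573730469), (14.730923652648926, 57.308536529541016), 4.847148418426514), array([442.64860519, 270.72096785]), np.float64(1.6583462046013755), np.float64(211.78942025450746))
```

Call:
servo_tool(
  rows=[
    [0, 0, 0, -0.008, 0, 0, 10],
    [0, 0, 0, -0.008, 0, 0.03, 10],
    [0, 0, 0, -0.008, 0, 0.055, 10],
    [0, 0, 0, -0.008, 0, 0.055, 10],
  ],
)

```text
t: 20.48
ee_pos: [439.4, 290.8, 163.1]
orientation: [-2.125, -2.313, 0.002]
ft_force: [-0.4, 0.1, -2.5]
width: 16.2
grasp_force: 30.0
```

Call:
servo_tool(
  rows=[
    [0, 0, 0, 0, 0, 0.01, 10],
    [0, 0, 0, 0, 0, 0.02, 10],
    [0, 0, 0, 0, 0, 0.025, 10],
    [0, 0, 0, 0, 0, 0.025, 10],
  ],
)

```text
t: 20.98
ee_pos: [439.7, 291.0, 158.6]
orientation: [-2.126, -2.313, 0.0]
ft_force: [0.0, 0.4, -2.2]
width: 15.8
grasp_force: 30.0
```

```bash
python3 go.py 440 291.1 114 4.8
```

```text
t 20.98 pos [439.7 291.  158.6] yang 4.84 tilt 0.01 q6 0.48 w 15.8 F [ 0.   0.4 -2.2] M [-0.02  0.02 -0.03]
shift [0.0005 0.0015 0.223 ] turn z 0.0005
```

Foot is at about 57, 3 mm inside the hole with no contact. Going down.

Call:
servo_tool(
  rows=[
    [0, 0, 0, 0, 0.001, 0.025, 10],
    [0, 0, 0, 0, 0.001, 0.05, 10],
    [0, 0, 0, 0, 0.001, 0.075, 10],
    [0, 0, 0, 0, 0.001, 0.1, 10],
    [0, 0, 0, 0, 0.001, 0.1, 10],
  ],
)

```text
t: 21.6
ee_pos: [439.6, 290.8, 138.1]
orientation: [-2.125, -2.313, 0.002]
ft_force: [0.9, -0.2, -1.9]
width: 15.4
grasp_force: 30.0
```

Call:
servo_tool(
  rows=[
    [0, 0, 0, 0, 0, 0.025, 10],
    [0, 0, 0, 0, 0, 0.05, 10],
    [0, 0, 0, 0, 0, 0.075, 10],
    [0, 0, 0, 0, 0, 0.1, 10],
    [0, 0, 0, 0, 0, 0.11, 10],
    [0, 0, 0, 0, 0, 0.11, 10],
  ],
)

```text
t: 22.35
ee_pos: [439.9, 291.0, 116.5]
orientation: [-2.126, -2.313, 0.001]
ft_force: [0.4, 0.3, -2.9]
width: 16.0
grasp_force: 30.0
```

```bash
python3 go.py 440 291.1 114 4.8
```

```text
t 22.35 pos [439.9 291.  116.5] yang 4.84 tilt 0.02 q6 0.48 w 16.0 F [ 0.4  0.3 -2.9] M [-0.1   0.07  0.02]
shift [0.0006 0.0006 0.0125] turn z 0.0005
```

Call:
servo_tool(
  rows=[
    [0, 0, 0, 0, 0, 0.006, 10],
    [0, 0, 0, 0, 0, 0.012, 10],
    [0, 0, 0, 0, 0, 0.012, 10],
  ],
)

```text
t: 22.72
ee_pos: [439.9, 291.0, 114.2]
orientation: [-2.126, -2.313, 0.0]
ft_force: [0.0, 0.2, -2.2]
width: 15.6
grasp_force: 30.0
```

Call:
servo_tool(
  rows=[
    [0, 0, 0, 0, 0, 0.003, 10],
    [0, 0, 0, 0, 0, 0.003, 10],
  ],
)

```text
t: 22.98
ee_pos: [439.9, 291.0, 113.7]
orientation: [-2.126, -2.313, 0.0]
ft_force: [0.5, 0.2, -1.6]
width: 15.9
grasp_force: 30.0
```

Call:
servo_tool(
  rows=[
    [0, 0, 0, 0, 0, 0.003, 10],
    [0, 0, 0, 0, 0, 0.003, 30],
    [0, 0, 0, 0, 0, 0.003, 50],
    [0, 0, 0, 0, 0, 0.003, 50],
    [0, 0, 0, 0, 0, 0.003, 50],
    [0, 0, 0, 0, 0, 0.003, 50],
  ],
)

```text
t: 23.72
ee_pos: [440.0, 291.0, 113.1]
orientation: [2.126, 2.313, 0.0]
ft_force: [-0.5, 0.0, 0.1]
width: 49.7
grasp_force: 0.0
```

Call:
servo_tool(
  rows=[
    [0, 0, 0, 0, 0, -0.1, 50],
    [0, 0, 0, 0, 0, -0.3, 50],
    [0, 0, 0, 0, 0, -0.55, 50],
    [0, 0, 0, 0.4, -0.4, -0.7, 50],
    [0, 0, 0, 0.8, -0.8, -0.7, 50],
    [0, 0, 0, 0.8, -0.8, -0.7, 50],
    [0, 0, 0, 0.8, -0.8, -0.7, 50],
    [0, 0, 0, 0.8, -0.8, -0.7, 50],
  ],
)

```text
t: 24.72
ee_pos: [265.2, 438.4, 253.4]
orientation: [-2.121, -2.317, -0.001]
ft_force: [0.4, -0.6, 0.1]
width: 50.0
grasp_force: 0.0
```

Run:
```python
from meas import *; from go import to
to(440,291,250,5)
o=[]
for n in("top","side"):
    im,d=ctrl.get_image(n);np.savez(n+"9.npz",im=im,d=d)
    try:print(n,handle(n,im,d,(400,220),(480,350),144))
    except Exception as e:print(n,e)
    s=np.s_[110:300,140:400] if n=="top" else np.s_[130:260,190:390]
    o.append(cv2.resize(im[s],(400,292),interpolation=cv2.INTER_CUBIC))
cv2.imwrite("pics/end.png",np.hstack(o)[...,::-1])
```

```text
t 24.73 pos [265.2 438.4 253.4] yang 5.07 tilt 0.05 q6 0.91 w 50.0 F [ 0.4 -0.6  0.1] M [-0.1   0.03  0.02]
shift [-0.8115  0.8053  0.0168] turn z 0.0009
top (((440.61529541015625, 292.9028015136719), (14.165287017822266, 98.1240463256836), 5.115947723388672), array([440.4834267, 293.0507265]), np.float64(1.6559833306898681), np.float64(143.59630430719017))
side (((432.2743225097656, 275.419921875), (17.105335235595703, 101.18804168701172), 3.6788957118988037), array([432.53661545, 274.11260027]), np.float64(1.602462670420053), np.float64(139.97693029303204))
```

View pics/end.png

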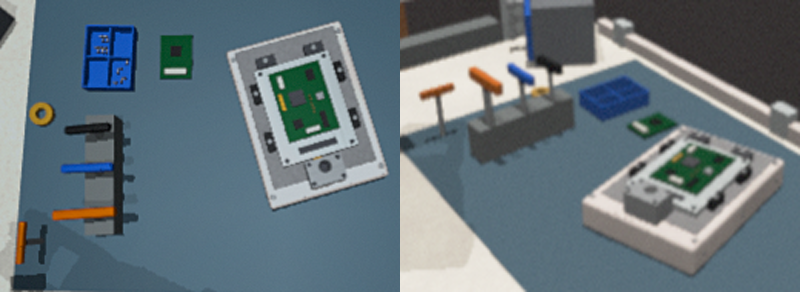

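The orange key is upright in its own hole at the original height (143.6, was 143.7), and the bystanders are unmoved. I'll check the carrier's travel in the clear view before handing in.

Run:
```python
from meas import *
y,x=np.mgrid[-220:110:.5,480:800:.5]
g=[fgrid("top",np.load(f"top{k}.npz")["im"],x,y,60.).mean(-1).astype(np.float32) for k in(0,9)]
p=onplane("top",*np.nonzero(cv2.inRange(cv2.cvtColor(np.load("top0.npz")["im"],cv2.COLOR_RGB2HSV),(50,100,30),(80,255,200)).T[290:400]) ,60.) if 0 else None
c=np.array([642.6,-59.2]);a=np.arctan2(c[1]+97,c[0]-528.5);print("base x dir deg ~",np.degrees(a))
u=(x-c[0])*np.cos(a)+(y-c[1])*np.sin(a);v=-(x-c[0])*np.sin(a)+(y-c[1])*np.cos(a)
def ecc(m):
    M=np.eye(2,3,dtype=np.float32);cc,M=cv2.findTransformECC(g[0],g[1],M,cv2.MOTION_TRANSLATION,(3,100,1e-6),m.astype(np.uint8)*255,5)
    s=M[:,2]*.5;return round(cc,4),np.round([s@[np.cos(a),np.sin(a)],s@[-np.sin(a),np.cos(a)]],2)
print("carrier",ecc((abs(u)<75)&(abs(v)<60)));print("base",ecc(((abs(v)>80)&(abs(v)<115)&(abs(u)<110))))
```

```text
base x dir deg ~ 18.32943185286848
carrier (0.9953, array([ 2.59, -0.62]))
base (0.9998, array([-0.  ,  0.01]))
```

```bash
python3 -c "
from workcell import ctrl
print(ctrl.close_job())"
```

```text
the job is handed in; nothing more can be done
None
```

I turned the cam clockwise to its solid stop, put the orange key back upright and fully down in its own rack hole, and handed the job in at about 25 s of 61 s. The carrier moved about 2.6 mm towards its end stops; home itself and the cam's force on the carrier I could not measure, and no verdict was returned.

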